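Lock a housing bar in the wedge fixture

TASK

Push the housing bar lying in the wedge fixture fully up to its end stop, then drive the wedge in with light taps of the brass hammer, never touching it with the fingers, until it stops advancing and just sits tight; 5 to 8 N behind the hammer is plenty, for over-tightening springs the thin-walled bar out of true. Finally lay the hammer down on the bench, clear of the fixture, and leave the loose things round the fixture where they are.

Things in the scene. Friction and masses are not known exactly. Their poses are not given: they have to be found in the camera images.
- fixture: Wedge fixture screwed to the bench: dark base plate (x -55..111, y -88..88, 12 mm thick) with a bright bed, top z 32. Origin on the bench below the rail face the bar lies against; +y: driving direction, open end to end stop; +x: across, from rail over bar, jaw and wedge to heel. Here and in all texts below, fixture x, y, z in mm. Rail x -18..0, y -28..52, top z 46.
- end_stop (a point): Middle of the end stop's face (fixture 9, 45, 40); the stop is x -18..24, top z 46. Axes as the fixture. The bed ends at y -40 under the bar, y -78 under the wedge (x 33..86). The heel block behind the wedge (y -53..57, top z 54, face at x 51) is bolted through slots; its setting differs by up to 2 mm in x from job to job, unmeasured: how far the wedge will go is not known.
- bar: Loose unfinished steel housing bar 18 x 90 x 17 mm, 0.16 kg, flat on the bed between rail and jaw with 1 to 2 mm play. Origin: centre of its underside; y along its length. Starts drawn back 10 to 22 mm from the stop; home, its origin is at fixture 9, 0, 32. Slides with about 1 N.
- bar_end (a point): Centre of the bar's free end face (18 x 17 mm) at the fixture's open side, where it can be pushed; at fixture 9, -45, 40 when the bar is home. Axes as the bar.
- jaw: Floating jaw, bright steel, between bar and wedge (fixture y -40..42, z 32..54): flat face to the bar, rear face tapered 1 in 8. Slides only toward the bar (-x), 1 to 2 mm until it meets the bar and clamps it against the rail. Origin: middle of its bar side, on the bed.
- wedge: Loose dark steel wedge, 120 long, 30 high, 22 mm wide at the butt, 7 at the tip (1 in 8), 0.3 kg, on the bed between jaw and heel. Origin: middle of the butt's lower edge; +y from butt to tip. Oiled: runs with 1 to 2 N, then the push on the butt rises 2 to 4 N per mm. Pushed to 5 to 8 N it is tight and stays (self-locking); the clamping force is about 3 times the push, 15 N is too much.
- wedge_butt (a point): Centre of the wedge's flat butt end (22 x 30 mm), the face to strike, facing fixture -y. Axes as the wedge. Starts loose at fixture x 40, y -116..-110, z 47; tight somewhere at y -95 to -58.
- hammer: Small brass hammer, 171 mm long, 0.22 kg, flat on the bench right of the fixture, head away from the robot. Origin: middle of its length, on its underside; its own -y points to the head. Wooden handle along y -64..86, 16 mm thick, axis 9 mm above the underside; grasp across it (along its x), best near the mass centre at y -40.
- hammer_head (a point): Centre of the hammer's brass head, 11 mm above its underside, 75 mm from its origin along its -y. Axes as the hammer. Head 52 mm long along x, 22 mm across; flat striking faces 26 mm to either side along x.
- ring_gauge: Steel ring gauge, 38 mm dia., 12 mm high, on the bench behind and right of the fixture; bystander. Origin: centre of underside.
- block: Ground steel block 50 x 50 x 25 mm, on the bench left of the fixture; bystander. Origin: centre of underside.
- sight_loupe: Black eye loupe, 34 mm dia., 30 mm high, on the bench front left of the fixture; bystander. Origin: centre of underside.
Things that resemble listed ones, but are neither listed nor needed, are in the scene too. There is more than one size of the hammer; the job needs the largest.

How it is judged:
By the outcome, as a careful person would: the job done as asked, in the order asked, and still so for the second after the job is handed in, with the robot touching nothing.
It also fails if it takes over 58 s, if anything falls off the work surface, if the arm or the gripper's body presses on something with over 40 N, if the wrist force passes 120 N, or if a joint passes its speed limit or range.

ROBOT

A 6-joint arm with a two-finger parallel gripper is mounted at the origin on a cart in front of the work surface, level with it; the furniture and walls round the work are solid. World frame = base frame: x ahead of the robot, y to its left, z up, the work surface at z = 0. Lengths are in m, angles in rad, forces in N, time in s.
With the tool pointing down it reaches from about 0.4 to 0.825 m from the base axis. Payload 7 kg.
Tool frame: the origin (TCP) lies at the very end of the fingers, on their centre line; the grasp point (between the pads) lies 19 mm behind it (arm.grip_point_offset is the distance from the TCP to the grasp point, in m); z points along the fingers, y is the line along which they close (so a half turn about z gives the same grasp; the last joint's range is limited). The gripper opens to 88 mm and grips with 3 to 60 N. Pads are 19 mm wide; open, the fingers measure 130 mm over their backs; the gripper's body (78 mm by 193 mm) begins 47 mm behind the grasp point.
Start: joints at [0.288, 0.359, 0.012, 0, -1.224, -0.288], TCP at [0.675, -0, 0.227] pointing down, gripper open.
Joint ranges: [-3.07, 3.07], [-1.43, 2.12], [-1.02, 1.25], [-3.03, 1.67], [-3.05, -0], [-3.03, 3.03]. Speed limits (rad/s): [2.39, 2.39, 3.01, 3.14, 3.14, 3.14].

INTERFACE

Orientations are given as [roll, pitch, yaw] about the fixed x, y, z axes, in that order (R = Rz(yaw) Ry(pitch) Rx(roll)).
In Python, from station import arm, cams gives the robot as it stands.
- The arm moves only by the shell command python3 -m handwheel 'ROWS' [FORCE]. ROWS is JSON, a list that holds one entry, the list of rows, each a list of 7 numbers: the shift along the tool's x, y, z normalised to -1 to 1, where 1 is 0.08 m, then the turn, a rotation vector about the tool's x, y, z normalised to -1 to 1, where 1 is 0.5 rad, then the closure in counts, from 0 (fully open) to 255 (shut). In form: [[[x, y, z, wx, wy, wz, hand], ...]]. A call has 1 to 5 rows; each row is the pose to reach, as a shift and turn from the pose commanded when the call began, along the tool's axes at that moment; what a row does not reach only later rows make up. A row lasts 1/8 s, in which the tool goes at most 62.5 mm and 10.7 degrees, less where a joint would pass 70% of its speed; a pose out of reach is approached as far as the arm can. A call with a number of a shift or a turn outside -1 to 1 is refused whole. A call with a gripper value outside its range is refused whole. The fingers move at their own pace and stop on an object; FORCE is the grip in N (left out, the last holds). Time passes only in rows, so rows that repeat a pose let the fingers close. It gives the time, the measured TCP pose, the force, the opening and the grip force at its end, in the units of the state.
- arm.get_state(): the state, without advancing time (a new reading comes with each control period).
- cams.grab_frame(name): name is "scene" or "side" or "wrist"; returns the picture (384x512x3 uint8, blue, green, red); there is no depth.
- cams.camera_info(name): a dict with "camera_matrix" (3x3 intrinsics, pixels), "dist_coeffs" ([k1, k2, p1, p2, k3] as OpenCV has them; the pictures are not rectified), "R" (3x3) and "t" (3): a world point X has camera coordinates R X + t; the wrist camera has in their place "hand_eye" (4x4, takes a point from camera to tool coordinates, whose origin is the TCP and whose axes are the flange's). Camera axes: x right, y down, z forward; pixel columns grow to the right and rows downward; lengths in m; the calibration is good to about 2 mm. A picture is of the moment at which its call begins: read the wrist's pose just before it. camera_info takes no time and is no camera call.
- arm.job_done(): hands the job in; it is judged then, once.
The state is a dict: "t": time; "q": joint angles; "qd": joint speeds; "joint_efforts": joint torques, N m; "eef_pos": TCP position; "ee_rot": TCP orientation; "force": force on the tool from outside, world axes, zero at the start; "moment": the same for the moment, N m; "width": finger opening in m; "gripper_force": force on a finger pad.
Only numpy, scipy, OpenCV 4.12 (cv2) and the standard library are available. Lean on these libraries where they do the work, as an engineer would, in place of code of your own. Each camera call takes 0.05 s, during which the arm holds its last target. There are 200 camera calls.

## Working session

There is one attempt and no reset: what is moved stays moved. The work goes in short steps, Python scripts to look and compute and a shell command to move; the robot and the scene stay as the last step left them, time stands still between calls to the robot, and variables do not carry over. Pictures are saved under pics/ and viewed, at most 10 in all, crops included, and the job is handed in when it is done.

```bash
ls; mkdir -p pics
python3 - <<'E'
from station import arm,cams
import cv2,numpy as np
s=arm.get_state();print(s)
for n in("scene","side","wrist"):
    i=cams.camera_info(n);print(n,{k:np.round(v,4).tolist() for k,v in i.items()})
    cv2.imwrite(f"pics/{n}0.png",cams.grab_frame(n))
a=cv2.imread("pics/scene0.png");b=cv2.imread("pics/side0.png")
E
```

```text
pics
{'t': 0.0, 'q': array([ 2.88127348e-01,  3.59365161e-01,  1.10715687e-02, -3.44385727e-04,
       -1.22411142e+00, -2.88100435e-01]), 'qd': array([-4.40103282e-04,  1.39571016e-03, -8.28428062e-05,  8.35378156e-05,
       -1.83145473e-04,  1.54666889e-03]), 'joint_efforts': array([-8.00930356e-04, -5.82726967e+01,  2.93058443e+01,  6.99745238e+00,
        6.93249181e-03, -2.06530804e-04]), 'eef_pos': array([ 6.74511770e-01, -1.05560118e-05,  2.25643314e-01]), 'ee_rot': array([ 3.13995828e+00, -1.46716774e-04, -1.57088657e+00]), 'force': array([ 0.23751084, -0.02809665,  0.37931374]), 'moment': array([-0.02767215, -0.01072882, -0.08202387]), 'gripper_force': 0.0, 'width': 0.08751773796663821}
scene {'camera_matrix': [[435.6791, 0.0, 252.0185], [0.0, 435.6791, 192.769], [0.0, 0.0, 1.0]], 'dist_coeffs': [-0.0607, 0.0, 0.0, 0.0, 0.0], 'R': [[-0.7308, -0.6823, 0.0226], [-0.3079, 0.2998, -0.903], [0.6093, -0.6668, -0.4291]], 't': [0.3496, 0.2613, 1.0556]}
side {'camera_matrix': [[356.2515, 0.0, 260.5149], [0.0, 356.2515, 191.9455], [0.0, 0.0, 1.0]], 'dist_coeffs': [0.0151, 0.0, 0.0, 0.0, 0.0], 'R': [[0.8565, -0.516, 0.0166], [-0.2766, -0.4858, -0.8291], [0.4359, 0.7055, -0.5588]], 't': [-0.5188, 0.1504, 1.3196]}
wrist {'camera_matrix': [[323.7135, 0.0, 257.5595], [0.0, 323.7135, 195.4239], [0.0, 0.0, 1.0]], 'dist_coeffs': [-0.0869, 0.0, 0.0, 0.0, 0.0], 'hand_eye': [[-0.0001, -0.9672, -0.254, 0.0682], [1.0, 0.0001, -0.0007, -0.0008], [0.0007, -0.254, 0.9672, -0.1591], [0.0, 0.0, 0.0, 1.0]]}
```

View pics/scene0.png

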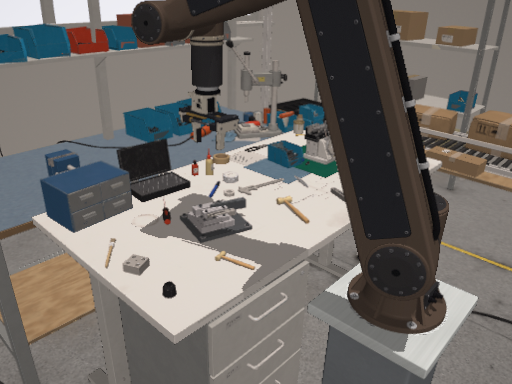

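View pics/wrist0.png

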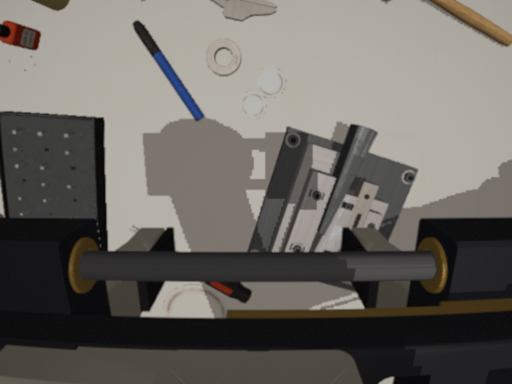

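The wrist view shows the fixture at (340,200), with the wedge butt near (362,132). Hammer candidates in the scene view are (293,207), which is the biggest and right of the fixture with its head away, (235,260) and (110,250). I'll take a close crop of each plus the side view.

Run:
```python
import cv2,numpy as np
a=cv2.imread("pics/scene0.png");b=cv2.imread("pics/side0.png")
m=np.zeros((600,800,3),np.uint8)
m[:300,:800]=cv2.resize(a[160:280,90:410],(800,300),interpolation=cv2.INTER_CUBIC)
m[300:600,:400]=cv2.resize(b,(400,300))
m[300:600,400:]=cv2.resize(b[180:330,160:360],(400,300),interpolation=cv2.INTER_CUBIC)
cv2.imwrite("pics/m1.png",m)
```

```text
(no output)
```

View pics/m1.png

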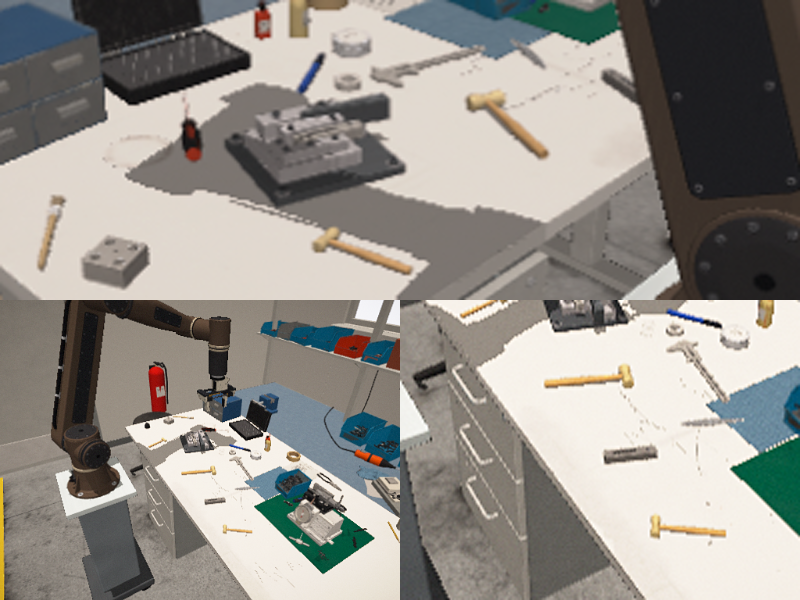

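The montage gives three hammers: A at scene (285,200) to (308,222), B at scene (220,255) to (254,269), and C at side (287,293) to (322,297). I'll compare their lengths by ray-plane intersection.

```bash
cat > h.py <<'E'
from station import arm,cams
import cv2,numpy as np
from scipy.spatial.transform import Rotation as Ro
def tool(s=None):
    s=s or arm.get_state()
    return Ro.from_euler('xyz',s['ee_rot']).as_matrix(),np.array(s['eef_pos'])
def cam(n,s=None):
    i=cams.camera_info(n);K=np.array(i['camera_matrix']);d=np.array(i['dist_coeffs'])
    if n=='wrist':
        R,p=tool(s);H=np.array(i['hand_eye']);Rw=R@H[:3,:3];c=R@H[:3,3]+p
        return K,d,Rw.T,-Rw.T@c
    return K,d,np.array(i['R']),np.array(i['t'])
def ray(c,uv,z):
    K,d,R,t=c
    u=cv2.undistortPoints(np.array(uv,float).reshape(-1,1,2),K,d).reshape(-1,2)
    D=np.c_[u,np.ones(len(u))]@R; C=-R.T@t
    z=np.broadcast_to(z,len(u))
    return C+D*((z-C[2])/D[:,2])[:,None]
def proj(c,X):
    K,d,R,t=c
    return cv2.projectPoints(np.array(X,float).reshape(-1,1,3),cv2.Rodrigues(R)[0],t,K,d)[0].reshape(-1,2)
E
python3 - <<'E'
from h import *
np.set_printoptions(precision=4,suppress=True)
s,d,w=cam('scene'),cam('side'),cam('wrist')
for n,c,p in(('A',s,[(285.2,200),(308,222)]),('A',d,[(273.5,218.5),(232.5,221.5)]),('B',s,[(220,255),(254,269)]),('C',d,[(287.5,293.5),(322.5,297.5)])):
    X=ray(c,p,.01);print(n,X,np.linalg.norm(X[0]-X[1]))
print('plate corners',ray(w,[(290,128),(415,170)],.012),ray(s,[(182,215),(252,227)],.012))
print('butt',ray(w,[(362,130)],.062))
E
```

```text
A [[ 0.5247 -0.2186  0.01  ]
 [ 0.3744 -0.1481  0.01  ]] 0.1660109514762194
A [[ 0.5306 -0.2225  0.01  ]
 [ 0.3838 -0.1596  0.01  ]] 0.1597367880509985
B [[0.4345 0.1766 0.01  ]
 [0.3234 0.1587 0.01  ]] 0.11255163664382244
C [[ 0.3684 -0.5527  0.01  ]
 [ 0.451  -0.6182  0.01  ]] 0.10543844328160712
plate corners [[ 0.6386 -0.0494  0.012 ]
 [ 0.4875 -0.0016  0.012 ]] [[0.6862 0.1075 0.012 ]
 [0.4755 0.0036 0.012 ]]
butt [[ 0.5718 -0.0505  0.062 ]]
```

Hammer A measures about 0.16 m, so it is the largest. B and C are about 0.11 m. The fixture origin is near (0.566, 0.066) with a yaw of about -17.6°. I'll move to an aligned view of the fixture and hammer.

```bash
python3 -m handwheel '[[[-0.34,1,0,0,0,-1,0],[-0.34,1,0,0,0,-1,0],[-0.34,1,0,0,0,-1,0]]]'
python3 -m handwheel '[[[-0.42,0.77,0,0,0,-1,0],[-0.42,0.77,0,0,0,-1,0],[-0.42,0.77,0,0,0,-1,0]]]'
python3 -m handwheel '[[[-0.36,0.23,0,0,0,-0.53,0],[-0.36,0.23,0,0,0,-0.53,0],[-0.36,0.23,0,0,0,-0.53,0],[-0.36,0.23,0,0,0,-0.53,0]]]'
python3 - <<'E'
from h import *
s=arm.get_state();f=cams.grab_frame('wrist')
cv2.imwrite('pics/w1.png',f);np.save('pics/w1.npy',np.r_[s['eef_pos'],s['ee_rot']]);print(s['eef_pos'],s['ee_rot'],s['q'],s['t'])
cv2.imwrite('pics/w1b.png',cv2.resize(f[:260,30:430],(800,520),interpolation=cv2.INTER_CUBIC))
E
```

```text
t: 0.52
eef_pos: [0.5935, 0.0277, 0.2271]
ee_rot: [-3.141, 0.0, -1.065]
force: [1.0, 0.2, -0.1]
width: 0.088
gripper_force: 0.0
t: 0.9
eef_pos: [0.5238, 0.0271, 0.2269]
ee_rot: [-3.141, -0.0, -0.565]
force: [-0.0, 1.1, -0.3]
width: 0.0876
gripper_force: 0.0
t: 1.4
eef_pos: [0.4908, 0.0272, 0.2265]
ee_rot: [3.141, 0.0, -0.308]
force: [0.8, -0.4, -0.4]
width: 0.0877
gripper_force: 0.0
[0.49077338 0.02724254 0.22646822] [ 3.14148301e+00  1.57133213e-04 -3.07704180e-01] [ 4.56288599e-01  5.33186987e-02 -3.80883034e-01 -3.25529155e-05
 -1.13678391e+00  8.06817248e-01] 1.4
```

View pics/w1b.png

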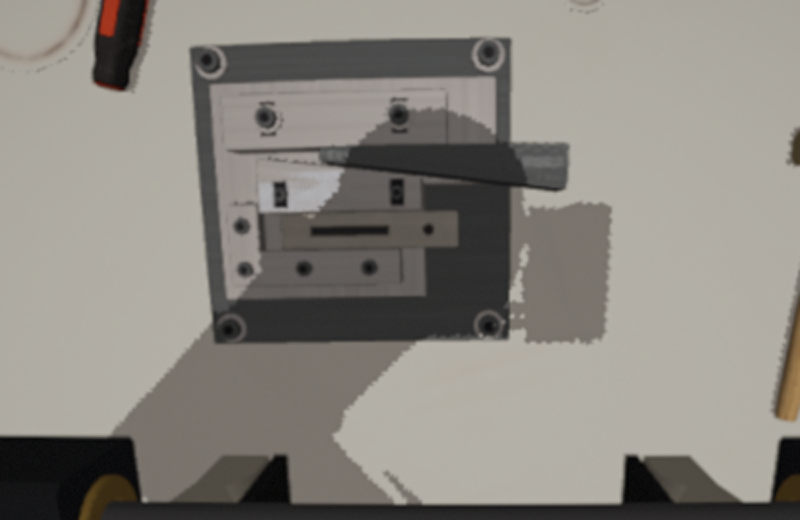

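The crop shows plate corners at (192,47), (510,38), (507,341) and (216,343), the wedge butt edge at x≈566, y 143 to 189, and the bar end at x 458, y 212 to 247. The hammer is cut off at the right edge.

```bash
cat >> h.py <<'E'
import os
if os.path.exists('fix.npy'): FO,FA=(lambda a:(np.array([a[0],a[1],0]),a[2]))(np.load('fix.npy')); FR=Ro.from_euler('z',FA).as_matrix()
def fx(X): return (np.atleast_2d(X)-FO)@FR
def wd(P): return np.atleast_2d(P)@FR.T+FO
def show(n,s=None): return cam(n,s)
E
python3 - <<'E'
from h import *
from scipy.optimize import least_squares
np.set_printoptions(precision=4,suppress=True)
a=np.load('pics/w1.npy');s=dict(eef_pos=a[:3],ee_rot=a[3:]);c=cam('wrist',s)
px=lambda L:[(u/2+30,v/2) for u,v in L]
P=px([(192,47),(510,38),(507,341),(216,343)])
F=np.array([(111,88),(111,-88),(-55,-88),(-55,88)])/1e3
X=ray(c,P,.012)
def res(v):
    R=Ro.from_euler('z',v[2]).as_matrix()[:2,:2];return (F@R.T+v[:2]-X[:,:2]).ravel()
r=least_squares(res,[.566,.066,-.307]);print(r.x,r.fun.reshape(-1,2)*1e3);np.save('fix.npy',r.x)
E
python3 - <<'E'
from h import *
np.set_printoptions(precision=1,suppress=True)
a=np.load('pics/w1.npy');s=dict(eef_pos=a[:3],ee_rot=a[3:]);c=cam('wrist',s)
px=lambda L:[(u/2+30,v/2) for u,v in L]
print('butt',fx(ray(c,px([(568,143),(563,189)]),.062))*1e3)
print('bar end',fx(ray(c,px([(458,212),(458,247)]),.049))*1e3)
print('rail corners exp (0,-28),(-18,-28)',fx(ray(c,px([(401,249),(401,283)]),.046))*1e3)
print('heel end exp y-53/57',fx(ray(c,px([(446,91),(222,94)]),.054))*1e3)
print('tcp',fx(a[:3])*1e3)
for n,L in(('scene',[(285.2,200),(308,222)]),('side',[(273.5,218.5),(232.5,221.5)])): print('ham',fx(ray(cam(n),L,.01))*1e3)
E
```

```text
[ 0.5601  0.0641 -0.3002] [[ 1.528   1.4278]
 [-0.0692 -1.8254]
 [-1.0925 -1.7623]
 [-0.3663  2.1599]]
butt [[  50.4 -110.2   62. ]
 [  29.  -108.3   62. ]]
bar end [[ 18.5 -57.6  49. ]
 [  1.1 -57.5  49. ]]
rail corners exp (0,-28),(-18,-28) [[  0.3 -28.1  46. ]
 [-17.2 -27.7  46. ]]
heel end exp y-53/57 [[ 75.6 -52.2  54. ]
 [ 76.7  56.7  54. ]]
tcp [[-55.4 -55.8 226.5]]
ham [[  49.7 -280.6   10. ]
 [-114.7 -257.7   10. ]]
ham [[  56.5 -282.5   10. ]
 [-102.3 -265.9   10. ]]
```

Residuals against the known rail and heel edges are about 1 mm. The bar end is at y -57.5, so it is 12.5 mm short of home. Next I descend behind it with closed fingers.

```bash
python3 -m handwheel '[[[0.79,0.45,0.5,0,0,-0.015,255],[0.79,0.45,1,0,0,-0.015,255],[0.79,0.45,1,0,0,-0.015,255]]]' 20
python3 -m handwheel '[[[0,0,0.7,0,0,0,255],[0,0,1,0,0,0,255],[0,0,1,0,0,0,255]]]'
python3 -m handwheel '[[[0,0,0.2,0,0,0,255],[0,0,0.35,0,0,0,255],[0,0,0.35,0,0,0,255]]]'
python3 - <<'E'
from h import *
np.set_printoptions(precision=2,suppress=True)
s=arm.get_state();print(fx(s['eef_pos'])*1e3,s['ee_rot'],FR.T@s['force'])
E
```

```text
t: 1.82
eef_pos: [0.5381, -0.0277, 0.1423]
ee_rot: [3.137, 0.007, -0.302]
force: [-0.8, 0.1, 0.3]
width: 0.0633
gripper_force: 0.0
t: 2.2
eef_pos: [0.5396, -0.026, 0.0662]
ee_rot: [3.14, 0.002, -0.298]
force: [0.5, -0.1, 0.5]
width: 0.033
gripper_force: 0.0
t: 2.58
eef_pos: [0.5396, -0.0262, 0.0381]
ee_rot: [3.141, 0.001, -0.298]
force: [-1.4, -0.2, 0.2]
width: 0.004
gripper_force: 0.0
[[  7.11 -92.36  38.07]] [ 3.14  0.   -0.3 ] [-1.28 -0.64  0.25]
```

```bash
python3 -m handwheel '[[[0,-0.08,0,0,0,0,255],[0,-0.15,0,0,0,0,255],[0,-0.2,0,0,0,0,255],[0,-0.25,0,0,0,0,255],[0,-0.28,0,0,0,0,255]]]'
cat > st.py <<'E'
from h import *
np.set_printoptions(precision=2,suppress=True)
s=arm.get_state();print('fix',fx(s['eef_pos'])[0]*1e3,'yaw-FA',s['ee_rot'][2]-FA,'F',FR.T@s['force'],'w',s['width'],s['t'])
E
python3 st.py
```

```text
t: 3.2
eef_pos: [0.5466, -0.0046, 0.0386]
ee_rot: [3.141, 0.0, -0.298]
force: [0.0, -0.7, 1.1]
width: 0.0004
gripper_force: 0.7
fix [  7.42 -69.64  38.64] yaw-FA 0.0021857298298694205 F [ 0.24 -0.7   1.15] w 0.000389736050058725 3.2
```

```bash
python3 -m handwheel '[[[0,-0.015,0,0,0,0,255],[0,-0.03,0,0,0,0,255],[0,-0.03,0,0,0,0,255]]]';python3 st.py
python3 -m handwheel '[[[0,-0.012,0,0,0,0,255],[0,-0.012,0,0,0,0,255]]]';python3 st.py
python3 -m handwheel '[[[0,-0.012,0,0,0,0,255],[0,-0.012,0,0,0,0,255]]]';python3 st.py
```

```text
t: 3.58
eef_pos: [0.5473, -0.0024, 0.0385]
ee_rot: [-3.142, 0.0, -0.298]
force: [0.3, -1.1, 0.1]
width: 0.0004
gripper_force: 0.3
fix [  7.44 -67.34  38.52] yaw-FA 0.0019054188061889965 F [ 0.57 -0.95  0.1 ] w 0.000423648138631815 3.575
t: 3.82
eef_pos: [0.5476, -0.0015, 0.0385]
ee_rot: [-3.142, 0.0, -0.298]
force: [-0.6, -0.7, 0.1]
width: 0.0004
gripper_force: 0.4
fix [  7.45 -66.37  38.53] yaw-FA 0.001900073508692146 F [-0.35 -0.79  0.14] w 0.0003818734179783026 3.825
t: 4.08
eef_pos: [0.5479, -0.0005, 0.0385]
ee_rot: [-3.142, 0.0, -0.298]
force: [-0.1, 0.1, 0.4]
width: 0.0005
gripper_force: 0.3
fix [  7.47 -65.35  38.53] yaw-FA 0.0019480921934657003 F [-0.13  0.09  0.4 ] w 0.0004570388300568397 4.075
```

```bash
for i in 1 2 3; do :; done; python3 -m handwheel '[[[0,-0.012,0,0,0,0,255],[0,-0.012,0,0,0,0,255]]]';python3 st.py
python3 -m handwheel '[[[0,-0.012,0,0,0,0,255],[0,-0.012,0,0,0,0,255]]]';python3 st.py
python3 -m handwheel '[[[0,-0.012,0,0,0,0,255],[0,-0.012,0,0,0,0,255]]]';python3 st.py
python3 - <<'E'
from h import *
f=cams.grab_frame('scene');cv2.imwrite('pics/s2.png',f)
w=cams.grab_frame('wrist')
m=np.zeros((600,800,3),np.uint8);m[:300,:400]=cv2.resize(f[170:260,160:280],(400,300),interpolation=3)
m[300:]=cv2.resize(w[:192],(800,300),interpolation=3);b=cams.grab_frame('side');m[:300,400:]=cv2.resize(b[160:250,200:320],(400,300),interpolation=3)
cv2.imwrite('pics/m2.png',m)
E
```

```text
t: 4.32
eef_pos: [0.5483, 0.0004, 0.0385]
ee_rot: [-3.141, -0.0, -0.298]
force: [-1.2, -0.3, -0.1]
width: 0.0005
gripper_force: 0.2
fix [  7.48 -64.35  38.54] yaw-FA 0.0020042128184004637 F [-1.01 -0.65 -0.06] w 0.0005210016536186661 4.325
t: 4.58
eef_pos: [0.5485, 0.0013, 0.0385]
ee_rot: [-3.142, -0.0, -0.298]
force: [-0.1, 0.3, 0.1]
width: 0.0005
gripper_force: 0.1
fix [  7.46 -63.41  38.52] yaw-FA 0.002020328242025582 F [-0.16  0.26  0.09] w 0.0005402203625484988 4.575
t: 4.82
eef_pos: [0.5488, 0.0022, 0.0385]
ee_rot: [-3.142, -0.0, -0.298]
force: [-0.2, -0.2, -0.8]
width: 0.0003
gripper_force: 0.1
fix [  7.47 -62.47  38.53] yaw-FA 0.0019778656997061494 F [-0.1  -0.27 -0.79] w 0.0002865941053920978 4.825
```

View pics/m2.png

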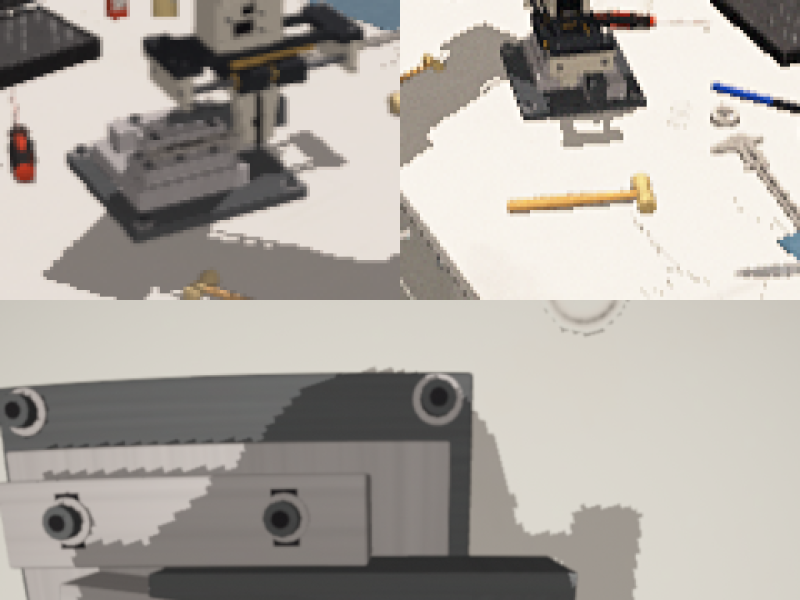

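The bar is hidden behind the gripper, and no stop contact has shown yet. I'll keep going in small steps.

```bash
python3 -m handwheel '[[[0,-0.012,0,0,0,0,255],[0,-0.025,0,0,0,0,255],[0,-0.025,0,0,0,0,255]]]';python3 st.py
python3 -m handwheel '[[[0,-0.012,0,0,0,0,255],[0,-0.025,0,0,0,0,255],[0,-0.025,0,0,0,0,255]]]';python3 st.py
python3 -m handwheel '[[[0,-0.012,0,0,0,0,255],[0,-0.025,0,0,0,0,255],[0,-0.025,0,0,0,0,255]]]';python3 st.py
```

```text
t: 5.35
eef_pos: [0.5494, 0.0041, 0.0386]
ee_rot: [-3.142, -0.0, -0.298]
force: [-0.5, 0.2, 0.6]
width: 0.0005
gripper_force: 0.3
fix [  7.49 -60.48  38.59] yaw-FA 0.0020119523084906055 F [-0.54  0.01  0.62] w 0.0004981720122087663 5.35
t: 5.72
eef_pos: [0.549, 0.0044, 0.0386]
ee_rot: [3.139, 0.001, -0.298]
force: [-1.3, -9.6, 3.3]
width: 0.0004
gripper_force: 4.5
fix [  7.04 -60.3   38.59] yaw-FA 0.0017625283290186866 F [ 1.62 -9.57  3.33] w 0.0003961425822637659 5.725
t: 6.1
eef_pos: [0.5487, 0.0047, 0.0386]
ee_rot: [3.137, 0.003, -0.299]
force: [-1.9, -18.3, 5.7]
width: 0.0003
gripper_force: 8.6
fix [  6.63 -60.17  38.57] yaw-FA 0.0013935150812659503 F [  3.57 -18.05   5.7 ] w 0.0003429778455274376 6.1
```

The stop contact shows at TCP y -60.3, with force climbing to 18 N. That puts the bar's end face at about -45, which is home. I'll retract and rise to a view of both the bar and the hammer.

```bash
python3 -m handwheel '[[[0,0.3,0,0,0,0,255],[0,0.4,0,0,0,0,255],[0,0.4,-0.7,0,0,0,255],[0,0.4,-1,0,0,0,255]]]'
python3 -m handwheel '[[[-0.3,0.6,-0.5,0,0,0,0],[-0.6,1,-1,0,0,0,0],[-0.6,1,-1,0,0,0,0],[-0.6,1,-1,0,0,0,0]]]'
python3 -m handwheel '[[[0,0,-0.3,0,0,0,0],[0,0,-0.3,0,0,0,0]]]'
python3 - <<'E'
from h import *
s=arm.get_state();f=cams.grab_frame('wrist')
cv2.imwrite('pics/w3.png',f);np.save('pics/w3.npy',np.r_[s['eef_pos'],s['ee_rot']])
cv2.imwrite('pics/w3b.png',cv2.resize(f[:260,60:460],(800,520),interpolation=cv2.INTER_CUBIC))
E
python3 st.py
```

```text
t: 6.6
eef_pos: [0.5425, -0.0227, 0.1212]
ee_rot: [-3.14, -0.003, -0.298]
force: [-0.2, 0.7, 0.5]
width: 0.0003
gripper_force: 0.0
t: 7.1
eef_pos: [0.4718, -0.085, 0.1987]
ee_rot: [-3.14, -0.001, -0.299]
force: [0.8, 0.2, -1.1]
width: 0.0351
gripper_force: 0.0
t: 7.35
eef_pos: [0.4729, -0.0846, 0.2227]
ee_rot: [-3.141, -0.001, -0.298]
force: [-0.3, 0.4, -0.4]
width: 0.0551
gripper_force: 0.0
fix [ -40.02 -167.97  221.77] yaw-FA 0.0024417582667103366 F [-0.03 -0.54 -0.69] w 0.05883622525649829 7.4
```

View pics/w3b.png

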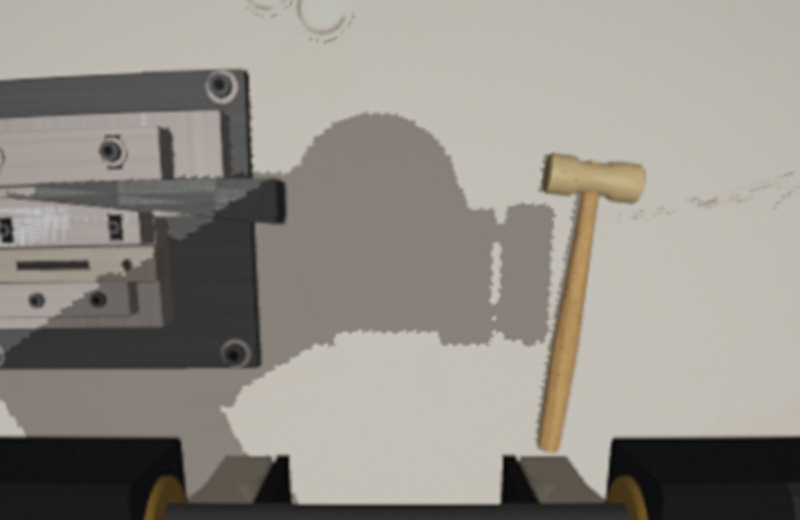

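In the crop the bar end is at x≈155, y 249 to 281, and the butt is at about (283,180) to (283,220). The hammer head runs from (546,173) to (644,184), with the handle end at (549,447).

Run:
```python
from h import *
np.set_printoptions(precision=1,suppress=True)
a=np.load('pics/w3.npy');s=dict(eef_pos=a[:3],ee_rot=a[3:]);c=cam('wrist',s)
px=lambda L:[(u/2+60,v/2) for u,v in L]
print('bar end',fx(ray(c,px([(156,249),(156,281)]),.049))*1e3)
print('butt',fx(ray(c,px([(284,180),(284,221)]),.062))*1e3)
H=fx(ray(c,px([(546,173),(644,184),(549,449),(592,195)]),[.011,.011,.009,.009]))*1e3
print(H);h=(H[0]+H[1])/2;e=H[2];d=(h-e)[:2];L=np.hypot(*d);d/=L
print('head',h,'len',L,'angle of head dir in fixture deg',np.degrees(np.arctan2(d[1],d[0])),'headlen',np.linalg.norm(H[0]-H[1]))
g=h[:2]-d*35;print('grasp',g,'tcp',fx(a[:3])*1e3)
```

```text
bar end [[ 17.  -45.4  49. ]
 [  0.7 -44.1  49. ]]
butt [[  49.4 -114.5   62. ]
 [  30.3 -113.9   62. ]]
[[  57.  -250.6   11. ]
 [  52.2 -306.3   11. ]
 [-104.6 -262.2    9. ]
 [  45.7 -277.7    9. ]]
head [  54.6 -278.5   11. ] len 160.07377624885007 angle of head dir in fixture deg -5.852349506828597 headlen 55.8788970231792
grasp [  19.8 -274.9] tcp [[ -39.4 -167.8  222.7]]
```

The bar is confirmed home, and the head length of about 54 mm and overall length of 160 mm match. Moving to the grasp.

```bash
python3 -m handwheel '[[[0.5,0.7,0.3,0,0,0.21,0],[0.74,1,0.8,0,0,0.21,0],[0.74,1,0.8,0,0,0.21,0]]]'
python3 -m handwheel '[[[0.034,0.336,0.6,0,0,0,0],[0.034,0.336,0.95,0,0,0,0],[0.034,0.336,0.95,0,0,0,0],[0.034,0.336,0.95,0,0,0,0]]]'
python3 st.py
```

```text
t: 7.78
eef_pos: [0.5025, -0.1802, 0.1529]
ee_rot: [3.138, 0.009, -0.406]
force: [-0.4, 1.4, -0.2]
width: 0.0859
gripper_force: 0.0
t: 8.28
eef_pos: [0.4978, -0.2043, 0.0836]
ee_rot: [-3.142, -0.001, -0.402]
force: [-0.2, 0.3, -0.3]
width: 0.0879
gripper_force: 0.0
fix [  19.78 -274.87   83.62] yaw-FA -0.10184568263664862 F [-0.25  0.21 -0.28] w 0.08794735163091952 8.275
```

```bash
python3 -m handwheel '[[[0,0,0.5,0,0,0,0],[0,0,0.9,0,0,0,0],[0,0,0.99,0,0,0,0],[0,0,0.99,0,0,0,0]]]' 60
python3 st.py
python3 -m handwheel '[[[0,0,0,0,0,0,255],[0,0,0,0,0,0,255],[0,0,0,0,0,0,255],[0,0,0,0,0,0,255],[0,0,0,0,0,0,255]]]' 60
python3 -m handwheel '[[[0,0,0,0,0,0,255],[0,0,0,0,0,0,255],[0,0,0,0,0,0,255],[0,0,0,0,0,0,255],[0,0,0,0,0,0,255]]]' 60
python3 st.py
```

```text
t: 8.78
eef_pos: [0.4977, -0.2046, 0.0045]
ee_rot: [-3.141, -0.001, -0.402]
force: [0.2, 0.2, 0.5]
width: 0.0878
gripper_force: 0.0
fix [  19.86 -275.12    4.47] yaw-FA -0.10223138669756537 F [0.15 0.24 0.49] w 0.08784034274478182 8.775
t: 9.4
eef_pos: [0.4968, -0.2047, 0.0034]
ee_rot: [-3.142, -0.0, -0.403]
force: [0.6, 0.7, -0.5]
width: 0.0433
gripper_force: 0.0
t: 10.02
eef_pos: [0.4968, -0.2047, 0.0033]
ee_rot: [-3.142, -0.0, -0.403]
force: [0.6, 0.1, -0.6]
width: 0.0103
gripper_force: 60.0
fix [  18.99 -275.54    3.31] yaw-FA -0.1030521580872289 F [ 0.57  0.33 -0.57] w 0.01031963616005206 10.025
```

The handle is gripped with 60 N on the 10 mm neck. Now I lift it and turn it square to the fixture.

```bash
python3 -m handwheel '[[[0,0,-0.3,0,0,0,255],[0,0,-0.7,0,0,0,255],[0,0,-1,0,0,-0.21,255],[0,0,-1,0,0,-0.21,255]]]'
python3 - <<'E'
from h import *
s=arm.get_state();f=cams.grab_frame('wrist')
cv2.imwrite('pics/w4.png',f);np.save('pics/w4.npy',np.r_[s['eef_pos'],s['ee_rot']])
cv2.imwrite('pics/w4b.png',cv2.resize(f[40:300,60:460],(800,520),interpolation=cv2.INTER_CUBIC))
E
python3 st.py
```

```text
t: 10.52
eef_pos: [0.4978, -0.2048, 0.0849]
ee_rot: [-3.141, -0.003, -0.298]
force: [-0.2, -0.1, -3.0]
width: 0.0103
gripper_force: 60.0
fix [  18.98 -275.46   83.55] yaw-FA 6.143151051574147e-05 F [-0.78 -0.02 -2.22] w 0.010049038897504702 10.575
```

View pics/w4b.png

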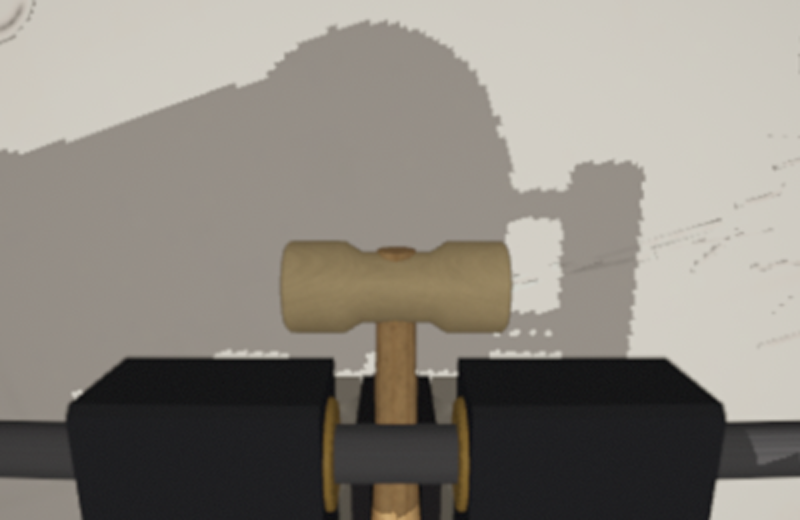

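The hammer hangs square in the gripper, with the head from (281,286) to (511,286) in the crop. I'll get its position in the tool frame.

```bash
python3 - <<'E'
from h import *
np.set_printoptions(precision=1,suppress=True)
a=np.load('pics/w4.npy');s=dict(eef_pos=a[:3],ee_rot=a[3:]);c=cam('wrist',s);R,p=tool(s)
z=a[2]+.0077
for uv,zz in(((281,286),z),((511,286),z),((396,241),z+.005),((396,333),z+.005)):
    X=ray(c,[(uv[0]/2+60,uv[1]/2+40)],zz);print((X-p)@R*1e3)
E
python3 st.py
```

```text
[[ 35.4 -27.6  -7.6]]
[[35.4 27.6 -7.6]]
[[ 47.   -0.  -12.5]]
[[ 25.2  -0.  -12.6]]
fix [  18.98 -275.46   83.55] yaw-FA 6.143151051574147e-05 F [-0.78 -0.02 -2.22] w 0.010049038897504702 10.575
```

```bash
python3 -m handwheel '[[[-0.1,-0.5,0,0,0,0,255],[-0.18,-1,0,0,0,0,255],[-0.18,-1,0,0,0,0,255]]]'
python3 -m handwheel '[[[0,-0.3,0.3,0,0,0,255],[0,-0.5,0.54,0,0,0,255],[0,-0.56,0.54,0,0,0,255],[0,-0.56,0.54,0,0,0,255],[0,-0.56,0.54,0,0,0,255]]]'
python3 st.py
python3 -m handwheel '[[[0,0,0,0,0,0,255]]]'; python3 st.py
```

```text
t: 10.95
eef_pos: [0.5059, -0.1221, 0.082]
ee_rot: [3.141, 0.002, -0.298]
force: [-0.3, -0.1, -2.6]
width: 0.0101
gripper_force: 60.0
t: 11.58
eef_pos: [0.5198, -0.0817, 0.0406]
ee_rot: [-3.141, -0.001, -0.299]
force: [-1.2, -0.5, -2.5]
width: 0.01
gripper_force: 60.0
fix [   4.58 -151.24   40.57] yaw-FA 0.0011398016766203112 F [-1.02 -0.89 -2.54] w 0.009973758762861051 11.575
t: 11.7
eef_pos: [0.5198, -0.0816, 0.0407]
ee_rot: [-3.141, -0.001, -0.299]
force: [0.8, 0.2, -1.9]
width: 0.0097
gripper_force: 60.0
fix [   4.57 -151.15   40.68] yaw-FA 0.0011406939548895823 F [ 0.73  0.47 -1.95] w 0.009699310044814615 11.7
```

```bash
python3 -m handwheel '[[[0,-0.06,0,0,0,0,255],[0,-0.11,0,0,0,0,255],[0,-0.14,0,0,0,0,255],[0,-0.17,0,0,0,0,255],[0,-0.2,0,0,0,0,255]]]'; python3 st.py
python3 -m handwheel '[[[0,-0.03,0,0,0,0,255],[0,-0.06,0,0,0,0,255],[0,-0.09,0,0,0,0,255],[0,-0.12,0,0,0,0,255]]]'; python3 st.py
```

```text
t: 12.32
eef_pos: [0.5243, -0.0658, 0.0401]
ee_rot: [3.141, 0.0, -0.298]
force: [0.7, 0.1, -2.3]
width: 0.0096
gripper_force: 60.0
fix [   4.18 -134.7    40.12] yaw-FA 0.001963365095369096 F [ 0.68  0.31 -2.3 ] w 0.009619069660926086 12.325
t: 12.82
eef_pos: [0.5272, -0.0566, 0.0401]
ee_rot: [3.142, 0.0, -0.298]
force: [-0.1, -0.3, -1.9]
width: 0.0102
gripper_force: 60.0
fix [   4.24 -125.04   40.14] yaw-FA 0.001975559998863008 F [ 0.01 -0.34 -1.89] w 0.01015312079008768 12.825
```

```bash
python3 -m handwheel '[[[0,-0.02,0,0,0,0,255],[0,-0.03,0,0,0,0,255]]]'; python3 st.py
python3 -m handwheel '[[[0,-0.02,0,0,0,0,255],[0,-0.03,0,0,0,0,255]]]'; python3 st.py
python3 - <<'E'
from h import *
w=cams.grab_frame('wrist');b=cams.grab_frame('scene')
m=np.zeros((600,800,3),np.uint8);m[:400]=cv2.resize(w[40:240,60:460],(800,400),interpolation=3)
m[400:,:400]=cv2.resize(b[180:240,170:290],(400,200),interpolation=3)
cv2.imwrite('pics/m5.png',m)
E
```

```text
t: 13.08
eef_pos: [0.5279, -0.0544, 0.0402]
ee_rot: [3.142, 0.0, -0.298]
force: [-0.7, -1.3, -2.5]
width: 0.01
gripper_force: 60.0
fix [   4.27 -122.72   40.16] yaw-FA 0.0020433396962483696 F [-0.24 -1.46 -2.52] w 0.010048609370046094 13.075
t: 13.32
eef_pos: [0.5286, -0.0521, 0.0402]
ee_rot: [3.142, 0.0, -0.298]
force: [-0.2, -0.1, -2.2]
width: 0.0103
gripper_force: 60.0
fix [   4.23 -120.35   40.16] yaw-FA 0.0019372352477861066 F [-0.16 -0.15 -2.24] w 0.01026415701898811 13.325
```

View pics/m5.png

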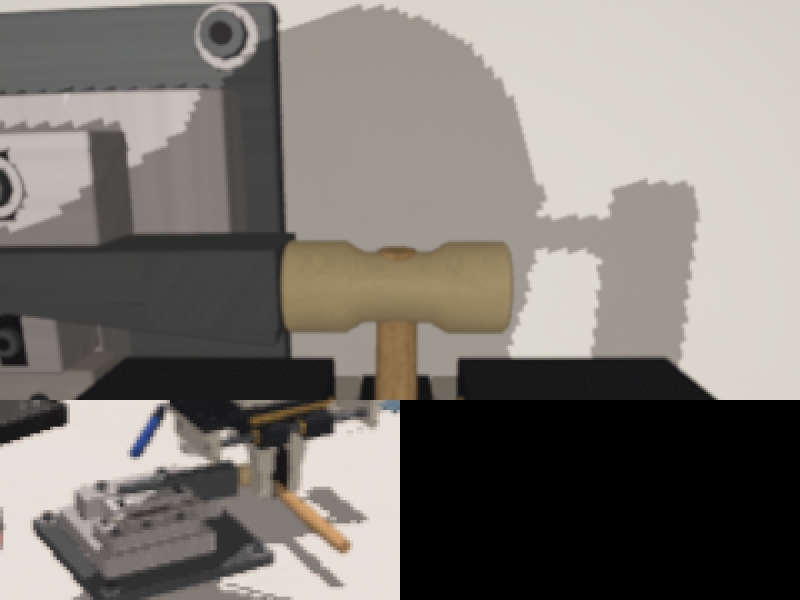

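The head sits flat on the butt at (285,285) and is pushing it. I'll continue in small steps, with a force guard between them.

```bash
cat > chk.py <<'E'
import sys
from h import *
s=arm.get_state();F=FR.T@s['force'];y=fx(s['eef_pos'])[0,1]*1e3
print('y %.2f Fy %.2f Fx %.2f t %.2f'%(y,F[1],F[0],s['t']));sys.exit(F[1]<-2.6)
E
python3 -m handwheel '[[[0,-0.02,0,0,0,0,255],[0,-0.03,0,0,0,0,255]]]' >/dev/null; python3 chk.py || exit
python3 -m handwheel '[[[0,-0.02,0,0,0,0,255],[0,-0.03,0,0,0,0,255]]]' >/dev/null; python3 chk.py || exit
python3 -m handwheel '[[[0,-0.02,0,0,0,0,255],[0,-0.03,0,0,0,0,255]]]' >/dev/null; python3 chk.py || exit
python3 -m handwheel '[[[0,-0.02,0,0,0,0,255],[0,-0.03,0,0,0,0,255]]]' >/dev/null; python3 chk.py || exit
python3 -m handwheel '[[[0,-0.02,0,0,0,0,255],[0,-0.03,0,0,0,0,255]]]' >/dev/null; python3 chk.py || exit
python3 -m handwheel '[[[0,-0.02,0,0,0,0,255],[0,-0.03,0,0,0,0,255]]]' >/dev/null; python3 chk.py || exit
python3 -m handwheel '[[[0,-0.02,0,0,0,0,255],[0,-0.03,0,0,0,0,255]]]' >/dev/null; python3 chk.py || exit
python3 -m handwheel '[[[0,-0.02,0,0,0,0,255],[0,-0.03,0,0,0,0,255]]]' >/dev/null; python3 chk.py || exit
python3 -m handwheel '[[[0,-0.02,0,0,0,0,255],[0,-0.03,0,0,0,0,255]]]' >/dev/null; python3 chk.py || exit
```

```text
y -117.93 Fy -0.47 Fx -0.04 t 13.68False
```

```bash
sed -i 's/sys.exit(F\[1\]<-2.6)/sys.exit(int(F[1]<-2.6))/' chk.py
python3 -m handwheel '[[[0,-0.02,0,0,0,0,255],[0,-0.03,0,0,0,0,255]]]' >/dev/null; python3 chk.py || exit
python3 -m handwheel '[[[0,-0.02,0,0,0,0,255],[0,-0.03,0,0,0,0,255]]]' >/dev/null; python3 chk.py || exit
python3 -m handwheel '[[[0,-0.02,0,0,0,0,255],[0,-0.03,0,0,0,0,255]]]' >/dev/null; python3 chk.py || exit
python3 -m handwheel '[[[0,-0.02,0,0,0,0,255],[0,-0.03,0,0,0,0,255]]]' >/dev/null; python3 chk.py || exit
python3 -m handwheel '[[[0,-0.02,0,0,0,0,255],[0,-0.03,0,0,0,0,255]]]' >/dev/null; python3 chk.py || exit
python3 -m handwheel '[[[0,-0.02,0,0,0,0,255],[0,-0.03,0,0,0,0,255]]]' >/dev/null; python3 chk.py || exit
python3 -m handwheel '[[[0,-0.02,0,0,0,0,255],[0,-0.03,0,0,0,0,255]]]' >/dev/null; python3 chk.py || exit
python3 -m handwheel '[[[0,-0.02,0,0,0,0,255],[0,-0.03,0,0,0,0,255]]]' >/dev/null; python3 chk.py || exit
```

```text
y -115.57 Fy -2.19 Fx 0.03 t 13.93
y -113.15 Fy -1.56 Fx 0.30 t 14.18
y -111.49 Fy -6.01 Fx -0.15 t 14.43
```

```bash
for i in 1; do :; done
python3 -m handwheel '[[[0,0,0,0,0,0,255]]]' >/dev/null; python3 chk.py
python3 -m handwheel '[[[0,0,0,0,0,0,255]]]' >/dev/null; python3 chk.py
python3 -m handwheel '[[[0,0,0,0,0,0,255]]]' >/dev/null; python3 chk.py
```

```text
y -111.57 Fy -5.73 Fx 0.57 t 14.55
y -111.59 Fy -6.27 Fx 0.18 t 14.68
y -111.60 Fy -5.43 Fx 0.62 t 14.80
```

```bash
python3 -m handwheel '[[[0,-0.007,0,0,0,0,255],[0,-0.007,0,0,0,0,255]]]' >/dev/null; python3 chk.py
python3 -m handwheel '[[[0,0,0,0,0,0,255]]]' >/dev/null; python3 chk.py
python3 -m handwheel '[[[0,0,0,0,0,0,255]]]' >/dev/null; python3 chk.py
echo back; python3 -m handwheel '[[[0,0.06,0,0,0,0,255],[0,0.1,0,0,0,0,255],[0,0.1,0,0,0,0,255]]]' >/dev/null; python3 chk.py
python3 -m handwheel '[[[0,0,0,0,0,0,255]]]' >/dev/null; python3 chk.py
```

```text
y -111.36 Fy -7.51 Fx 1.09 t 15.05
y -111.34 Fy -7.12 Fx 0.53 t 15.18
y -111.34 Fy -7.66 Fx 0.17 t 15.30
back
y -118.14 Fy -0.37 Fx -0.22 t 15.68
y -118.02 Fy -0.04 Fx 0.56 t 15.80
```

It holds at about 7.3 N. One soft confirming tap will show whether the wedge stayed put.

```bash
python3 -m handwheel '[[[0,-0.04,0,0,0,0,255],[0,-0.07,0,0,0,0,255],[0,-0.085,0,0,0,0,255],[0,-0.091,0,0,0,0,255],[0,-0.091,0,0,0,0,255]]]' >/dev/null; python3 chk.py
python3 -m handwheel '[[[0,0,0,0,0,0,255]]]' >/dev/null; python3 chk.py
```

```text
y -111.62 Fy -4.55 Fx 0.30 t 16.43
y -111.62 Fy -5.02 Fx 0.79 t 16.55
```

The contact position is unchanged, so the wedge has stayed tight. I'll back off and lay the hammer down where it came from.

```bash
python3 -m handwheel '[[[0,0.4,0,0,0,0,255],[0,0.8,0,0,0,0,255],[0.18,1,0,0,0,0,255]]]' >/dev/null
python3 -m handwheel '[[[0,0.6,0,0,0,0,255],[0,1,0.2,0,0,0,255],[0,1,0.2,0,0,0,255],[0,1,0.2,0,0,0,255]]]'
python3 st.py
```

```text
t: 17.42
eef_pos: [0.4988, -0.2002, 0.0243]
ee_rot: [-3.141, -0.001, -0.299]
force: [0.5, 0.6, -1.8]
width: 0.0103
gripper_force: 60.0
fix [  19.52 -270.62   24.32] yaw-FA 0.0016840827767715671 F [ 0.31  0.69 -1.84] w 0.010310014311418732 17.425
```

```bash
python3 -m handwheel '[[[0,0,0.12,0,0,0,255],[0,0,0.22,0,0,0,255],[0,0,0.255,0,0,0,255],[0,0,0.255,0,0,0,255]]]'; python3 st.py
python3 -m handwheel '[[[0,0,0.005,0,0,0,255],[0,0,0.005,0,0,0,255]]]'; python3 st.py
```

```text
t: 17.92
eef_pos: [0.4982, -0.2, 0.0035]
ee_rot: [3.141, 0.0, -0.298]
force: [-0.1, 0.1, -1.8]
width: 0.0104
gripper_force: 60.0
fix [  18.89 -270.62    3.54] yaw-FA 0.002521614148788376 F [-0.17  0.08 -1.77] w 0.010371569680763994 17.925
t: 18.18
eef_pos: [0.4983, -0.2003, 0.0034]
ee_rot: [-3.142, -0.0, -0.298]
force: [-0.0, 0.5, -1.0]
width: 0.0099
gripper_force: 60.0
fix [  19.07 -270.86    3.4 ] yaw-FA 0.002040294051877223 F [-0.16  0.44 -0.99] w 0.009911637975257178 18.175
```

Now touching the bench. I'll open slowly, then rise and take a final look.

```bash
python3 -m handwheel '[[[0,0,0,0,0,0,0],[0,0,0,0,0,0,0],[0,0,0,0,0,0,0],[0,0,0,0,0,0,0],[0,0,0,0,0,0,0]]]'
python3 -m handwheel '[[[0,0,0,0,0,0,0],[0,0,0,0,0,0,0],[0,0,-0.2,0,0,0,0],[0,0,-0.6,0,0,0,0],[0,0,-1,0,0,0,0]]]'
python3 -m handwheel '[[[0,0,-0.5,0,0,0,0],[-0.4,-0.5,-1,0,0,0,0],[-0.75,-1,-1,0,0,0,0],[-0.75,-1,-1,0,0,0,0]]]'
python3 -m handwheel '[[[0,0,-0.7,0,0,0,0],[0,0,-0.7,0,0,0,0],[0,0,-0.7,0,0,0,0]]]'
python3 - <<'E'
from h import *
s=arm.get_state();f=cams.grab_frame('wrist')
np.save('pics/w6.npy',np.r_[s['eef_pos'],s['ee_rot']])
cv2.imwrite('pics/w6b.png',cv2.resize(f[:260,60:460],(800,520),interpolation=cv2.INTER_CUBIC))
E
python3 st.py
```

```text
t: 18.8
eef_pos: [0.4982, -0.2003, 0.0034]
ee_rot: [-3.142, -0.0, -0.298]
force: [0.1, -0.1, -1.0]
width: 0.0544
gripper_force: 0.0
t: 19.42
eef_pos: [0.4979, -0.2003, 0.084]
ee_rot: [3.141, 0.001, -0.298]
force: [1.0, 0.2, 0.3]
width: 0.0875
gripper_force: 0.0
t: 19.92
eef_pos: [0.4637, -0.104, 0.1644]
ee_rot: [-3.14, -0.002, -0.295]
force: [0.7, -0.5, 0.1]
width: 0.0877
gripper_force: 0.0
t: 20.3
eef_pos: [0.4642, -0.1065, 0.2191]
ee_rot: [-3.141, 0.0, -0.299]
force: [-0.3, 1.0, -0.2]
width: 0.0878
gripper_force: 0.0
fix [ -41.55 -191.51  218.49] yaw-FA 0.0012336367708539742 F [ 0.82  0.7  -0.79] w 0.08748176940029014 20.35
```

View pics/w6b.png

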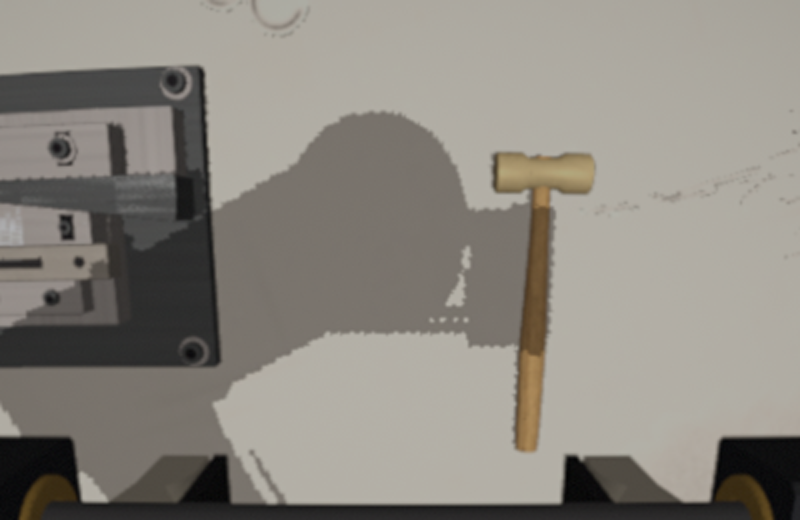

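The final view shows the hammer flat on the bench, head at (543,173), well clear of the fixture. The bar end at (107,248) is still home, and the wedge butt at (193,197) is driven in. I'm handing the job in.

```bash
python3 -c "
from station import arm
print(arm.job_done())"
```

```text
the job is handed in; nothing more can be done
None
```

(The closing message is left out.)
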